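# Set a coil spring to its test force on the spring tester

## Task

Press the cap of the spring on the tester straight down with closed fingers until its top is level with the pointer, hold it there a moment and feel how hard it pushes back: it will be too weak. Let go, slide the adjusting wedge further in by its grip tab to preload the spring, and press to the pointer again, until the spring pushes back with 17 N (1.5 N either way) at that height, held steadily for about a second. Never load the cap with more than 24 N, finish with the cap released and the wedge left where it is set, and leave the other things on the bench alone.

Things in the scene. Friction and masses are not known exactly. Their poses are not given: they have to be found in the camera images.
- tester: spring tester fixed to the bench (place and yaw vary): dark steel base plate 130 x 310 x 12 mm, long along its own y. Origin on the bench under the spring's axis, z up. Aluminium cheeks up to 54 mm high stand 28 mm from the axis on its +x and -x sides. A thin post, 95 mm high, 52 mm from the axis on the +x side, carries the pointer
- mark (a point): the marked height: upper face of the flat steel pointer blade, at its tip, 30 mm from the spring's axis on the tester's +x side and 83 mm above the bench; the blade is 12 mm wide and 3 mm thick and points at the spring
- cap: round flat steel cap on the coil spring, 44 mm across, 8 mm thick; origin at the centre of its top. Moves only up and down; unloaded, its top is 88 mm plus a quarter of the wedge's travel above the bench, and it can be pressed 32 mm. Stiffness 0.8 N/mm; the preload differs every time and cannot be seen, only felt by pressing; as found it is too weak
- seat: aluminium cup, 38 mm outside diameter, in which the spring stands; it rides on the wedge and rises 1 mm for every 4 mm that the wedge is driven in. Origin at its foot on the axis; the unloaded cap's top is 68 mm above it
- wedge (a joint): travel of the adjusting wedge along the tester's own +y, towards and under the spring, 0 to 0.075 m; starts at 0 to 0.005. Each mm further in adds 0.2 N to the spring's force at the marked height. It drags with 9 N (about 12 N to drive in) and stays where it is left, also while the cap is pressed
- wedge_grip (a point): centre of the top of the wedge's upright black grip tab: 14 mm thick along the tester's x, 24 mm long along its y, upright from 22 to 62 mm above the bench, 175 mm from the spring's axis on the -y side when the wedge is at 0. Grip it from above across its 14 mm and slide it along +y
- contactor: bystander: boxy contactor 74 x 45 x 75 mm, pale below and black above, loose; leave alone. Origin under its centre
- stud_block: bystander: die-cast block with four studs, 51 x 65 x 40 mm, loose, beyond the tester; leave alone. Origin under its centre
- junction_box: bystander: white square junction box 68 x 68 x 41 mm, loose, left of the tester; leave alone. Origin under its centre
- screwdriver: bystander: screwdriver 191 mm long lying on the bench, loose; leave alone. Origin under its centre

How it is judged:
By the outcome, as a careful person would: the job done as asked, in the order asked, and still so for the second after the job is handed in, with the robot touching nothing.
It also fails if it takes over 64 s, if anything falls off the work surface, if the arm or the gripper's body presses on something with over 40 N, if the wrist force passes 120 N, or if a joint passes its speed limit or range.

## Robot

A 6-joint arm with a two-finger parallel gripper is mounted at the origin on a cart in front of the work surface, level with it; the furniture and walls round the work are solid. World frame = base frame: x ahead of the robot, y to its left, z up, the work surface at z = 0. Lengths are in m, angles in degrees, forces in N, time in s.
With the tool pointing down it reaches from about 0.25 to 0.725 m from the base axis. Payload 9.7 kg.
Tool frame: the origin (TCP) lies on the centre line of the jaws, within the pads' length; the fingertips stand bot.nose_length ahead of it and the grasp point (between the pads) lies 11 mm behind it (bot.nose_length is the distance from the TCP to the fingertips, in m); z points along the fingers, y is the line along which they close (so a half turn about z gives the same grasp; the last joint's range is limited). The gripper opens to 85 mm and grips with 20 to 120 N. Pads are 22 mm wide; open, the fingers measure 114 mm over their backs; the gripper's body (76 mm by 85 mm) begins 54 mm behind the grasp point. The pads swing forward as they close: fully open they stand 13 mm farther back than shut.
Start: joints at [73.969, 4.979, 10.078, 95.1, 0, 90], TCP at [0.152, 0.529, 0.239] pointing down, gripper open.
Joint ranges: [-179.16, 179.16], [-48.56, 103.87], [-65.8, 70.77], [-126.05, 130.52], [-82.76, 87.17], [-180, 180]. Speed limits (degrees/s): [127.2, 127.2, 147.25, 180, 180, 180].

## Interface

Orientations are given as [roll, pitch, yaw] about the fixed x, y, z axes, in that order (R = Rz(yaw) Ry(pitch) Rx(roll)).
In Python, from workcell import bot gives the robot as it stands. The module is installed in compiled form; this text tells all that it offers.
- The arm moves only by the shell command python3 -m inch 'ROWS' [OPENING] [FORCE]. ROWS is JSON, a list of rows, each a list of 4 numbers: the shift along the world's x, y, z in cm, then the turn about the world's z in degrees. A call has exactly 8 rows; each row is the pose to reach, as a shift and turn from the pose commanded when the call began; what a row does not reach only later rows make up. A row lasts 1/8 s, in which the tool goes at most 62.5 mm and 10.7 degrees, less where a joint would pass 70% of its speed; a pose out of reach is approached as far as the arm can. A call with a gripper value outside its range is refused whole. OPENING is the finger opening in cm, from 0 to 8.54, set as the call begins (- or left out, the last holds). The fingers move at their own pace and stop on an object; FORCE is the grip in N (left out, the last holds). Time passes only in rows, so rows that repeat a pose let the fingers close, or fill a call up. It gives the time, the measured TCP pose, the force, the opening and the grip force at its end, in the units of the state.
- bot.get_obs(): the state, without advancing time (a new reading comes with each control period).
- bot.camera(name): name is "scene" or "side" or "wrist"; returns a dict with "img" (420x560x3 uint8, red, green, blue), "fovy" (degrees; the focal length in pixels is half the picture's height over the tangent of half this angle, whatever the lens; pixels are square), "cx", "cy" (the principal point, pixels), "R" (3x3) and "t" (3): a world point X has camera coordinates R X + t; the wrist camera has in their place "mount" (4x4, takes a point from camera to tool coordinates, whose origin is the TCP and whose axes are the flange's). Camera axes: x right, y down, z forward; pixel columns grow to the right and rows downward; lengths in m; the calibration is good to about 2 mm. A picture is of the moment at which its call begins: read the wrist's pose just before it. There is no depth.
- bot.job_done(): hands the job in; it is judged then, once.
Trained networks look in a picture, given as the dict that the camera call returned (one of the last four; its "shot" number tells which), for a name from the list of things; names that differ only in an ending like _2 or _b are one class to them, and where a whole thing is asked for, a point or a joint stands for the part that bears it (a point fixed in the world has none). Each returns a list of dicts, best first, with "score" (0 to 1); they miss things now and then, are a little off and sometimes report something else, mostly with a low value. They report only what shows in the picture. A call takes as long as a camera call.
- bot.find_in(thing, picture): "point" ([column, row] in pixels, amid what is visible of it).
- bot.landmark_of(thing, picture): "point" ([column, row] in pixels: a listed point, or the origin of a listed thing).
The state is a dict: "time": time; "q": joint angles; "qd": joint speeds; "joint_efforts": joint torques, N m; "ee_pos": TCP position; "tcp_rot": TCP orientation; "wrist_force": force on the tool from outside, world axes, zero at the start; "torque": the same for the moment, N m; "opening": finger opening in m; "grasp_force": force on a finger pad.
Only numpy, scipy, OpenCV 4.12 (cv2) and the standard library are available. Lean on these libraries where they do the work, as an engineer would, in place of code of your own. Each camera call takes 0.05 s, during which the arm holds its last target. There are 200 camera calls.

## Working session

There is one attempt and no reset: what is moved stays moved. The work goes in short steps, Python scripts to look and compute and a shell command to move; the robot and the scene stay as the last step left them, time stands still between calls to the robot, and variables do not carry over. Pictures are saved under pics/ and viewed, at most 10 in all, crops included, and the job is handed in when it is done.

```bash
mkdir -p pics
cat > h.py <<'E'
import numpy as np,cv2
from workcell import bot
def ray(p,c):
    f=c["img"].shape[0]/2/np.tan(np.radians(c["fovy"]/2))
    d=np.array([(p[0]-c["cx"])/f,(p[1]-c["cy"])/f,1.])
    R=np.array(c["R"]);t=np.array(c["t"])
    return -R.T@t,R.T@d
def atz(p,c,z):
    o,d=ray(p,c);return o+d*(z-o[2])/d[2]
def tri(obs):
    A=np.zeros((3,3));b=np.zeros(3)
    for p,c in obs:
        o,d=ray(p,c);d=d/np.linalg.norm(d);M=np.eye(3)-np.outer(d,d);A+=M;b+=M@o
    return np.linalg.solve(A,b)
E
python3 - <<'E'
from h import *
C={n:bot.camera(n) for n in("scene","side")}
im=np.hstack([C[n]["img"] for n in C]); 
for n in C: cv2.imwrite(f"pics/{n}0.png",C[n]["img"][:,:,::-1])
for th in("mark","cap","seat","wedge_grip","tester","contactor","stud_block","junction_box","screwdriver"):
    o=[]
    for n in C:
        r=bot.landmark_of(th,C[n])
        print(th,n,[(np.round(x["point"]).tolist(),round(x["score"],2)) for x in r[:2]])
        if r:
            o.append((r[0]["point"],C[n]))
            z={"mark":.083,"cap":.0885,"wedge_grip":.062,"seat":.02}.get(th,0)
            print("   atz",atz(r[0]["point"],C[n],z).round(4))
    if len(o)==2: print("   tri",tri(o).round(4))
s=bot.get_obs();print(s,bot.nose_length)
E
```

```text
mark scene [([266.0, 199.0], 0.81), ([325.0, 200.0], 0.27)]
   atz [0.5713 0.0474 0.083 ]
mark side [([273.0, 199.0], 0.91)]
   atz [0.5629 0.0711 0.083 ]
   tri [0.5638 0.0404 0.0922]
cap scene [([259.0, 205.0], 0.58)]
   atz [0.5325 0.0387 0.0885]
cap side [([262.0, 201.0], 0.71), ([263.0, 227.0], 0.43)]
   atz [0.5297 0.0317 0.0885]
   tri [0.5301 0.0366 0.0884]
seat scene []
seat side [([264.0, 216.0], 0.59)]
   atz [0.5331 0.0678 0.02  ]
wedge_grip scene [([317.0, 231.0], 0.97)]
   atz [ 0.5614 -0.131   0.062 ]
wedge_grip side [([265.0, 229.0], 0.58)]
   atz [ 0.5528 -0.1332  0.062 ]
   tri [ 0.5542 -0.136   0.0656]
tester scene [([265.0, 229.0], 0.62)]
   atz [0.5448 0.0355 0.    ]
tester side [([266.0, 225.0], 0.92)]
   atz [0.5412 0.041  0.    ]
   tri [0.5418 0.0326 0.0034]
contactor scene [([334.0, 339.0], 0.67)]
   atz [ 0.347  -0.3247  0.    ]
contactor side [([177.0, 281.0], 0.73)]
   atz [ 0.3448 -0.3378  0.    ]
   tri [ 0.3445 -0.3271 -0.0025]
stud_block scene [([326.0, 199.0], 0.53)]
   atz [ 0.7789 -0.0161  0.    ]
stud_block side [([273.0, 199.0], 0.58), ([335.0, 2
[... 435 characters left out ...]
 [ 0.6538 -0.3748  0.0059]
{'time': 1.0, 'q': array([ 7.39693306e+01,  4.97721740e+00,  1.00775189e+01,  9.50998290e+01,
       -3.99643034e-05,  8.99988614e+01]), 'qd': array([ 0.0344261 ,  0.0113691 , -0.02077847, -0.02383966, -0.01167553,
        0.02861174]), 'joint_efforts': array([-1.95357607e-04, -5.20111728e+01,  4.64866877e+01,  1.75478330e-03,
       -1.26502932e-04, -4.65757246e-07]), 'ee_pos': array([0.15188033, 0.52860091, 0.23929406]), 'tcp_rot': array([1.79999527e+02, 3.99736938e-05, 1.63970469e+02]), 'wrist_force': array([ 0.22652679,  0.80314076, -0.40381914]), 'torque': array([ 0.00773432,  0.02588209, -0.00493027]), 'grasp_force': 0.0, 'opening': 0.08522056575225258} 0.008
```

View pics/scene0.png

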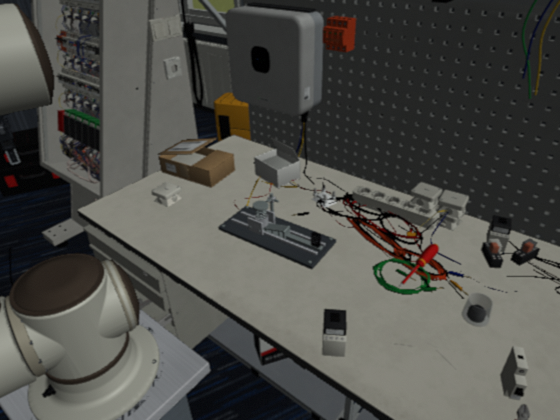

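View pics/side0.png

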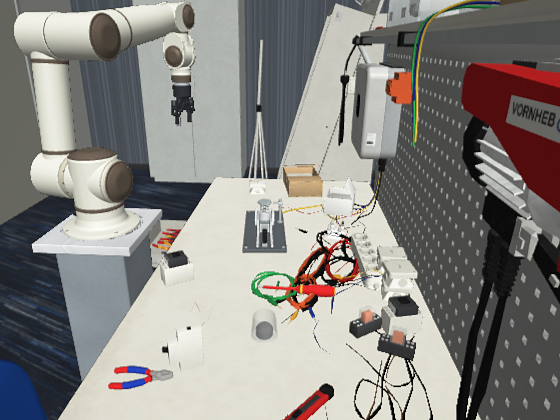

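The scene view shows the tester at about (275,228), its tab at (317,238), and the pointer side facing away from the robot. That makes the yaw about +6.6°. Next I'll move over it for a close look.

```bash
python3 -m inch '[[4,-6,2,-8],[8,-12,4,-16],[12,-18,6,-24],[16,-24,7,-32],[20,-30,8,-40],[24,-38,8,-50],[29,-46,8,-60],[33,-55,8,-67]]' 0 30 && python3 -m inch '[[2,-1,0,0],[2,-1,0,0],[2,-1,0,0],[2,-1,0,0],[2,-1,0,0],[2,-1,0,0],[2,-1,0,0],[2,-1,0,0]]'
cat >> h.py <<'E'
from scipy.spatial.transform import Rotation as Ro
def wrist():
    s=bot.get_obs();c=bot.camera("wrist")
    Rt=Ro.from_euler("xyz",s["tcp_rot"],degrees=True).as_matrix()
    M=np.array(c["mount"]);Rc=Rt@M[:3,:3];o=s["ee_pos"]+Rt@M[:3,3]
    c["R"]=Rc.T;c["t"]=-Rc.T@o
    return s,c
def look(name,things=("mark","cap","wedge_grip","tester","seat")):
    s,c=wrist();cv2.imwrite(f"pics/{name}.png",c["img"][:,:,::-1])
    print(s["ee_pos"].round(4),s["tcp_rot"].round(2),s["wrist_force"].round(2))
    for th in things:
        for r in bot.landmark_of(th,c)[:2]:
            z={"mark":.083,"cap":.0885,"wedge_grip":.062,"seat":.02}.get(th,0)
            print(th,np.round(r["point"],1),round(r["score"],2),atz(r["point"],c,z).round(4))
    return s,c
E
python3 -c "
from h import *
look('w1')"
```

```text
time: 2.0
ee_pos: [0.4126, 0.1104, 0.3172]
tcp_rot: [179.9, -0.0, 96.7]
wrist_force: [0.9, 0.0, -0.5]
opening: 0.0002
grasp_force: 0.0
time: 3.0
ee_pos: [0.4319, 0.1024, 0.3169]
tcp_rot: [-180.0, -0.0, 97.0]
wrist_force: [0.7, 0.2, -0.8]
opening: -0.0003
grasp_force: 0.0
[0.4319 0.1024 0.3169] [-180.     -0.     96.98] [ 0.69  0.21 -0.79]
mark [402.6 236.8] 0.64 [0.572  0.0453 0.083 ]
cap [375.  238.7] 0.72 [0.5411 0.0417 0.0885]
tester [355.2 212.7] 0.67 [0.5373 0.0396 0.    ]
seat [357.5 217.8] 0.76 [0.5363 0.0397 0.02  ]
```

View pics/w1.png

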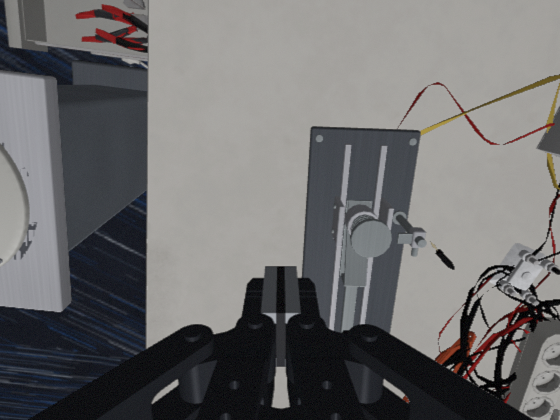

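The wrist view shows the cap at (371,238), the pointer at about (402,237), and the plate's far corners at (312,127) and (420,129). I'll move back along the tester to see the tab, without touching anything.

```bash
python3 -m inch '[[3,-5,1,0],[6,-10,2,0],[9,-15,3,0],[11,-20,3,0],[11,-23,3,0],[11,-23,3,0],[11,-23,3,0],[11,-23,3,0]]' 
python3 -c "
from h import *
look('w2')"
```

```text
time: 4.3
ee_pos: [0.5419, -0.1267, 0.3473]
tcp_rot: [180.0, 0.0, 97.0]
wrist_force: [-0.1, -0.1, 0.1]
opening: -0.0
grasp_force: 0.0
[ 0.5419 -0.1267  0.3473] [179.97   0.    97.04] [-0.06 -0.11  0.11]
wedge_grip [287.3 166.9] 0.8 [ 0.5513 -0.1338  0.062 ]
tester [295.1   7.1] 0.62 [0.5389 0.0408 0.    ]
seat [293.3   5.2] 0.59 [0.5364 0.0388 0.02  ]
```

View pics/w2.png

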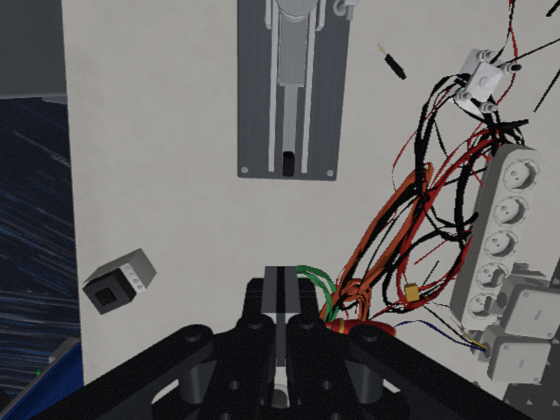

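```bash
python3 -c "
from h import *
s,c=wrist();M=np.array(c['mount'])
def cam(p,e):
    Rt=Ro.from_euler('xyz',e,degrees=True).as_matrix();Rc=Rt@M[:3,:3];o=np.array(p)+Rt@M[:3,3]
    d=dict(c);d['R']=Rc.T;d['t']=-Rc.T@o;return d
c1=cam([.4319,.1024,.3169],[180,0,96.98]);c2=cam([.5419,-.1267,.3473],[180,0,97.04])
print(M.round(3))
F=[atz(p,c1,.012) for p in((312,127),(420,129))];N=[atz(p,c2,.012) for p in((239,178),(336,180))]
for a in F+N:print(a.round(4))
d=(F[0]+F[1]-N[0]-N[1])/2;print('len',np.linalg.norm(d),'yaw',np.degrees(np.arctan2(-d[0],d[1])))
print('cap c1',atz((371.5,238),c1,.0885), 'grip',atz((287,163),c2,.062),'wid',np.linalg.norm(F[1]-F[0]))
e=F[1]-F[0];print(np.degrees(np.arctan2(e[1],e[0])));e=N[1]-N[0];print(np.degrees(np.arctan2(e[1],e[0])))
"
```

```text
[[ 0.    -0.947 -0.321  0.082]
 [ 1.     0.    -0.     0.001]
 [ 0.001 -0.321  0.947 -0.134]
 [ 0.     0.     0.     1.   ]]
[0.4646 0.1414 0.012 ]
[0.59   0.1545 0.012 ]
[ 0.493  -0.1668  0.012 ]
[ 0.6188 -0.1539  0.012 ]
len 0.30959451093277096 yaw 5.29020510903716
cap c1 [0.53725884 0.04205833 0.0885    ] grip [ 0.55031169 -0.12939062  0.062     ] wid 0.12606451178641878
5.9543682637014
5.8464538354646525
```

Yaw is about 5.5°, the axis is at about (0.537, 0.0415) and the tab at about (0.552, -0.131). These agree with the given sizes. Now I'll go above the cap with the fingers closed.

```bash
python3 -m inch '[[0,5,-2,0],[-0.2,10,-6,-1],[-0.5,15,-11,-1.5],[-0.5,16.8,-16,-1.5],[-0.5,16.8,-20,-1.5],[-0.5,16.8,-23.5,-1.5],[-0.5,16.8,-23.7,-1.5],[-0.5,16.8,-23.7,-1.5]]' 0 30
python3 -c "
from h import *
look('w3')"
```

```text
time: 5.65
ee_pos: [0.5374, 0.0403, 0.1114]
tcp_rot: [179.9, 0.0, 95.5]
wrist_force: [0.3, -0.2, -0.3]
opening: -0.0
grasp_force: 0.0
[0.5374 0.0403 0.1114] [179.93   0.    95.46] [ 0.3  -0.18 -0.3 ]
mark [344.6 258.2] 0.79 [0.5688 0.0454 0.083 ]
cap [279.5 267.2] 0.87 [0.5375 0.0404 0.0885]
seat [278.2 219.6] 0.69 [0.5367 0.039  0.02  ]
```

View pics/w3.png

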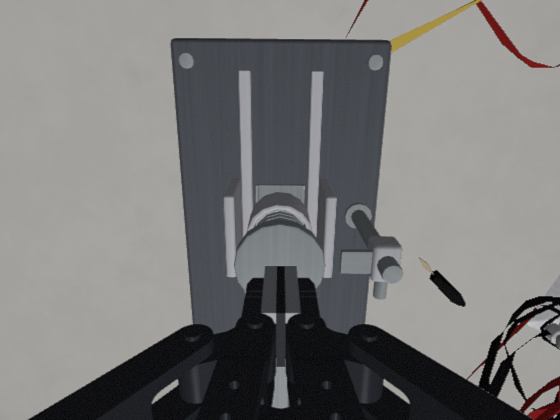

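Fingers are centred over the cap (disc centre about (280,255), pointer tip at (342,262)). I'll press gently.

```bash
python3 -m inch '[[0,0,-0.8,0],[0,0,-1.2,0],[0,0,-1.4,0],[0,0,-1.5,0],[0,0,-1.6,0],[0,0,-1.7,0],[0,0,-1.8,0],[0,0,-1.8,0]]'
python3 -c "
from workcell import bot
s=bot.get_obs();print(s['ee_pos'].round(5),s['wrist_force'].round(2))"
```

```text
time: 6.95
ee_pos: [0.5369, 0.0403, 0.0923]
tcp_rot: [180.0, 0.0, 95.5]
wrist_force: [-3.6, 0.7, 6.2]
opening: -0.0002
grasp_force: 3.1
[0.53689 0.04029 0.09225] [-3.56  0.75  6.21]
```

```bash
python3 -m inch '[[0,0,-0.06,0],[0,0,-0.12,0],[0,0,-0.12,0],[0,0,-0.12,0],[0,0,-0.12,0],[0,0,-0.12,0],[0,0,-0.12,0],[0,0,-0.12,0]]'
python3 -c "
from h import *
s,c=look('w4',('mark','cap'));cv2.imwrite('pics/w4c.png',cv2.resize(c['img'][180:330,200:420,::-1],None,fx=3,fy=3))
F=[]
for i in range(6):
  bot.camera('side');s=bot.get_obs();F.append([s['ee_pos'][2],*s['wrist_force'],*s['torque']])
print(np.mean(F,0).round(4),np.std(F,0).round(4))"
```

```text
time: 7.95
ee_pos: [0.5369, 0.0403, 0.0913]
tcp_rot: [180.0, 0.0, 95.5]
wrist_force: [-3.0, -1.4, 6.5]
opening: 0.0001
grasp_force: 3.5
[0.5369 0.0403 0.0913] [179.98   0.    95.47] [-2.98 -1.38  6.45]
mark [352.9 282.4] 0.69 [0.5689 0.0438 0.083 ]
[ 9.1300e-02 -3.5405e+00 -2.3430e-01  6.9790e+00 -8.5400e-02  8.0320e-01
 -1.3000e-03] [0.     0.4473 0.2993 0.3579 0.0173 0.0319 0.0229]
```

View pics/w4c.png

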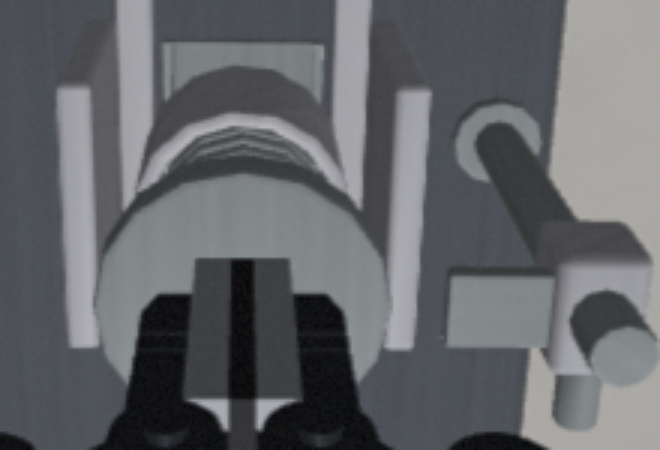

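The crop shows closed fingers on the cap disc, with the cap top about level with the pointer blade (450-550, 310 in the crop). The force there is about 7 N. I'll hold it once exactly at the mark, then release.

```bash
python3 -m inch '[[0,0,-0.03,0],[0,0,-0.03,0],[0,0,-0.03,0],[0,0,-0.03,0],[0,0,-0.03,0],[0,0,-0.03,0],[0,0,-0.03,0],[0,0,-0.03,0]]'
cat > f.py <<'E'
from h import *
import sys
F=[]
for i in range(int(sys.argv[1])):
  bot.camera('side');s=bot.get_obs();F.append([s['time'],*s['ee_pos'],*s['wrist_force']])
print(np.mean(F,0).round(4),np.std(F,0).round(4))
E
python3 f.py 10
python3 -m inch '[[0,0,0.5,0],[0,0,1,0],[0,0,2,0],[0,0,4,0],[0,0,6,0],[0,0,8,0],[0,0,8,0],[0,0,8,0]]'; python3 f.py 6
```

```text
time: 9.4
ee_pos: [0.5369, 0.0403, 0.091]
tcp_rot: [180.0, 0.0, 95.5]
wrist_force: [-3.1, -0.3, 7.8]
opening: -0.0002
grasp_force: 3.6
[ 9.675   0.5369  0.0403  0.091  -3.7202 -0.1361  6.9615] [0.1436 0.     0.     0.     0.5602 0.4329 0.4736]
time: 10.9
ee_pos: [0.5368, 0.0403, 0.1697]
tcp_rot: [-180.0, -0.0, 95.5]
wrist_force: [-0.5, -0.7, -1.2]
opening: -0.0
grasp_force: 0.0
[11.075   0.5366  0.0403  0.1696  0.3354 -0.3004  0.0111] [8.540e-02 1.000e-04 0.000e+00 2.000e-04 4.546e-01 3.718e-01 4.255e-01]
```

The force at the mark is about 7.0 N, so about 50 mm more travel is needed. Next, over the tab.

```bash
python3 -m inch '[[0.5,-5,0,0],[1,-10,-1,0],[1.4,-15,-3,0],[1.5,-17.2,-5,0],[1.5,-17.2,-6,0],[1.5,-17.2,-6,0],[1.5,-17.2,-6,0],[1.5,-17.2,-6,0]]' 5 60
python3 -c "
from h import *
look('w5',('wedge_grip',))"
```

```text
time: 12.2
ee_pos: [0.5524, -0.131, 0.1114]
tcp_rot: [179.9, 0.0, 95.5]
wrist_force: [1.0, -0.1, -0.1]
opening: 0.0497
grasp_force: 0.0
[ 0.5524 -0.131   0.1114] [1.7993e+02 2.0000e-02 9.5530e+01] [ 0.96 -0.06 -0.07]
wedge_grip [281.1 248.9] 0.96 [ 0.5536 -0.1335  0.062 ]
```

View pics/w5.png

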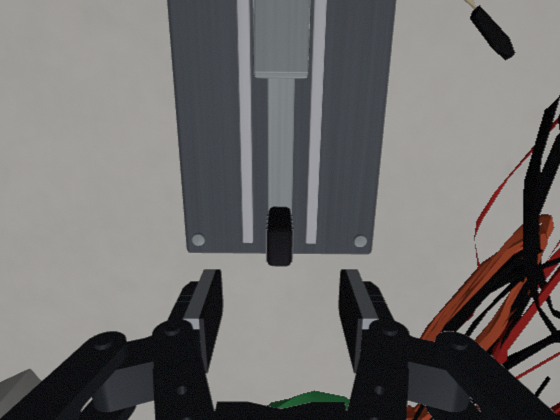

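The tab at (280,240) lies midway between the open pads. I'll lower and close.

```bash
python3 -m inch '[[0.1,-0.2,-2,0],[0.1,-0.2,-4,0],[0.1,-0.2,-5.5,0],[0.1,-0.2,-6.5,0],[0.1,-0.2,-7.0,0],[0.1,-0.2,-7.0,0],[0.1,-0.2,-7.0,0],[0.1,-0.2,-7.0,0]]'
python3 -m inch '[[0,0,0,0],[0,0,0,0],[0,0,0,0],[0,0,0,0],[0,0,0,0],[0,0,0,0],[0,0,0,0],[0,0,0,0]]' 0 80
```

```text
time: 13.3
ee_pos: [0.5532, -0.1338, 0.0409]
tcp_rot: [180.0, 0.0, 95.5]
wrist_force: [-0.1, 0.0, 0.2]
opening: 0.0499
grasp_force: 0.0
time: 14.3
ee_pos: [0.5521, -0.1338, 0.0408]
tcp_rot: [-179.9, 0.0, 95.4]
wrist_force: [-6.3, 0.2, 4.5]
opening: 0.0128
grasp_force: 78.7
```

```bash
python3 -m inch '[[-0.04,0.5,0,0],[-0.12,1.2,0,0],[-0.19,2,0,0],[-0.27,2.8,0,0],[-0.35,3.6,0,0],[-0.42,4.4,0,0],[-0.47,4.9,0,0],[-0.47,4.9,0,0]]'
python3 -m inch '[[0,0,0,0],[0,0,0,0],[0,0,0,0],[0,0,0,0],[0,0,0,0],[0,0,0,0],[0,0,0,0],[0,0,0,0]]'
```

```text
time: 15.3
ee_pos: [0.5479, -0.086, 0.0408]
tcp_rot: [-180.0, 0.2, 95.4]
wrist_force: [-3.7, -7.9, 3.0]
opening: 0.0127
grasp_force: 78.4
time: 16.3
ee_pos: [0.5479, -0.086, 0.0408]
tcp_rot: [-180.0, 0.1, 95.4]
wrist_force: [-2.5, -7.5, 3.0]
opening: 0.0127
grasp_force: 78.4
```

```bash
python3 -m inch '[[-0.02,0.15,0,0],[-0.02,0.15,0,0],[-0.02,0.15,0,0],[-0.02,0.15,0,0],[-0.02,0.15,0,0],[-0.02,0.15,0,0],[-0.02,0.15,0,0],[-0.02,0.15,0,0]]'
python3 -m inch '[[0,0,0,0],[0,0,0,0],[0,0,0,0],[0,0,0,0],[0,0,0,0],[0,0,0,0],[0,0,1,0],[0,0,3,0]]' 4.5
python3 -m inch '[[0,0,3,0],[0,0,6,0],[0,0,9,0],[0,2,11,0],[0,4,12,0],[0,4,12,0],[0,4,12,0],[0,4,12,0]]' 0 30
python3 f.py 4
```

```text
time: 17.3
ee_pos: [0.5478, -0.0849, 0.0408]
tcp_rot: [-180.0, 0.2, 95.4]
wrist_force: [-3.1, -10.3, 3.4]
opening: 0.0127
grasp_force: 78.3
time: 18.3
ee_pos: [0.5476, -0.0831, 0.0707]
tcp_rot: [-179.9, -0.0, 95.5]
wrist_force: [-0.4, 0.2, 0.3]
opening: 0.0449
grasp_force: 0.0
time: 19.3
ee_pos: [0.5477, -0.0435, 0.1896]
tcp_rot: [-179.9, -0.0, 95.5]
wrist_force: [-1.0, -0.0, 0.3]
opening: -0.0004
grasp_force: 0.0
[19.425   0.5478 -0.0435  0.1899 -0.1681 -0.2356 -0.3238] [5.590e-02 0.000e+00 0.000e+00 1.000e-04 5.261e-01 4.785e-01 4.794e-01]
```

```bash
python3 -m inch '[[-0.4,3,0,0],[-0.8,6,0,0],[-1.05,8.4,-1,0],[-1.05,8.4,-4,0],[-1.05,8.4,-6.5,0],[-1.05,8.4,-7,0],[-1.05,8.4,-7,0],[-1.05,8.4,-7,0]]'
python3 -m inch '[[0,0,-0.5,0],[0,0,-1,0],[0,0,-1.4,0],[0,0,-1.7,0],[0,0,-2,0],[0,0,-2.3,0],[0,0,-2.5,0],[0,0,-2.5,0]]'
python3 f.py 8
```

```text
time: 20.5
ee_pos: [0.5381, 0.0407, 0.1217]
tcp_rot: [179.9, 0.0, 95.5]
wrist_force: [-0.8, -0.0, 0.4]
opening: -0.0002
grasp_force: 0.0
time: 21.5
ee_pos: [0.5378, 0.0408, 0.0968]
tcp_rot: [179.9, 0.0, 95.5]
wrist_force: [-4.4, -0.2, 11.5]
opening: 0.0
grasp_force: 6.1
[21.725   0.5378  0.0408  0.0969 -3.7989 -0.7226 11.9153] [0.1146 0.     0.     0.     0.5359 0.4398 0.3249]
```

```bash
python3 -m inch '[[0,0,-0.15,0],[0,0,-0.3,0],[0,0,-0.45,0],[0,0,-0.55,0],[0,0,-0.6,0],[0,0,-0.6,0],[0,0,-0.6,0],[0,0,-0.6,0]]'
python3 f.py 14
```

```text
time: 22.9
ee_pos: [0.5379, 0.0408, 0.0916]
tcp_rot: [179.9, 0.0, 95.5]
wrist_force: [-5.2, -1.5, 16.9]
opening: 0.0002
grasp_force: 8.2
[23.275   0.5379  0.0408  0.0915 -5.5487 -0.4705 16.4336] [0.2016 0.     0.     0.     0.5294 0.363  0.5997]
```

Press the last 0.5 mm and hold for over a second.

```bash
python3 -m inch '[[0,0,-0.05,0],[0,0,-0.05,0],[0,0,-0.05,0],[0,0,-0.05,0],[0,0,-0.05,0],[0,0,-0.05,0],[0,0,-0.05,0],[0,0,-0.05,0]]'
python3 f.py 14
python3 -c "
from h import *
s,c=look('w6',('mark',));cv2.imwrite('pics/w6c.png',cv2.resize(c['img'][180:330,200:420,::-1],None,fx=3,fy=3))"
```

```text
time: 24.6
ee_pos: [0.5379, 0.0408, 0.0911]
tcp_rot: [179.9, 0.0, 95.5]
wrist_force: [-4.9, -0.3, 17.0]
opening: -0.0003
grasp_force: 8.4
[24.975   0.5379  0.0408  0.0911 -5.6495 -0.6673 16.4908] [0.2016 0.     0.     0.     0.5716 0.4986 0.5824]
[0.5379 0.0409 0.0911] [179.87   0.    95.47] [-5.48 -1.6  15.83]
mark [348.6 283.8] 0.57 [0.5681 0.0435 0.083 ]
```

View pics/w6c.png

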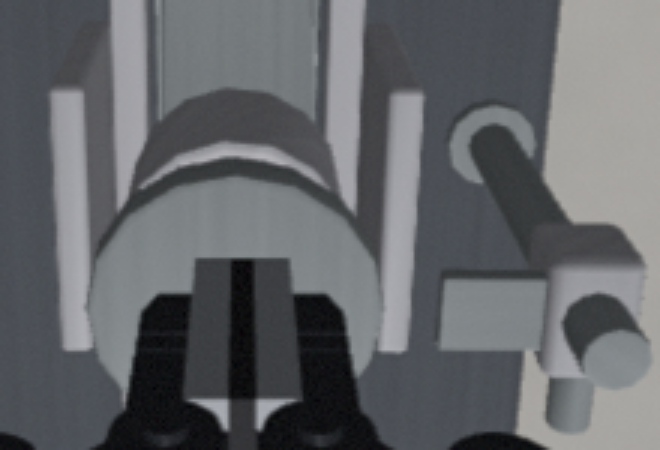

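Cap top is level with the blade (tip about (440,310) in the crop), at a steady 16.5 N, within the band. I'll hold one more second, then release.

```bash
python3 -m inch '[[0,0,-0.01,0],[0,0,-0.01,0],[0,0,-0.01,0],[0,0,-0.01,0],[0,0,-0.01,0],[0,0,-0.01,0],[0,0,-0.01,0],[0,0,-0.01,0]]'
python3 f.py 8
python3 -m inch '[[0,0,0.5,0],[0,0,1.2,0],[0,0,2,0],[0,0,4,0],[0,0,7,0],[0,0,10,0],[0,0,12,0],[0,0,12,0]]'
python3 -m inch '[[0,0,0,0],[0,0,0,0],[0,0,0,0],[0,0,0,0],[0,0,0,0],[0,0,0,0],[0,0,0,0],[0,0,0,0]]'
python3 f.py 6
```

```text
time: 26.4
ee_pos: [0.5379, 0.0408, 0.091]
tcp_rot: [179.9, 0.0, 95.5]
wrist_force: [-5.4, -1.1, 17.1]
opening: -0.0002
grasp_force: 8.4
[26.625   0.5379  0.0408  0.091  -5.5265 -0.4868 16.918 ] [0.1146 0.     0.     0.     0.4769 0.5502 0.4686]
time: 27.8
ee_pos: [0.5381, 0.0409, 0.2099]
tcp_rot: [179.9, 0.0, 95.5]
wrist_force: [0.3, 0.1, -0.3]
opening: 0.0002
grasp_force: 0.0
time: 28.8
ee_pos: [0.5375, 0.0408, 0.2089]
tcp_rot: [180.0, -0.0, 95.5]
wrist_force: [-0.5, 0.3, 1.2]
opening: 0.0
grasp_force: 0.0
[28.975   0.5375  0.0408  0.2089  0.1879  0.1835 -0.0445] [0.0854 0.     0.     0.     0.556  0.4425 0.2758]
```

```bash
python3 -c "
from workcell import bot
print(bot.job_done())"
```

```text
the job is handed in; nothing more can be done
None
```

I handed the job in: at the pointer the spring first pushed back with about 7 N, and after sliding the wedge in about 49 mm it held 16.5 to 16.9 N for over a second. The cap is released and the wedge is left where it was set.

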